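Fit the shade ring of a glass pendant lamp

TASK

The pendant lamp is held upside down in the bench vice with its opal glass shade on, and its knurled brass shade ring has only been started on the thread. Screw the ring down until it bottoms out, then back it off a quarter turn so that the glass has room to expand, and finish while still holding the ring there between the fingers, so that I can run its grub screw in. Do not knock or lean on the glass, and leave the other things on the bench where they are.

Things in the scene. Friction and masses are not known exactly. Their poses are not given: they have to be found in the camera images.
- shade_ring: knurled brass ring to turn, in the middle of the glass shade, axis vertical, 22 mm tall: bottom flange 58 mm across, 4 mm thick; above it the knurled barrel to grip, 50 mm across, 18 mm tall. Origin: on the axis at its underside (160 mm above the bench when bottomed out). z up; x turns with it: a small dark grub screw and line mark the flange's -x side. 0.12 kg
- ring_top (a point): centre of the ring's top face, on its axis, 22 mm above its underside. The lampholder's threaded shell, 39 mm across, stands up through it and ends 194 mm above the bench
- ring_thread (a joint): angle of the ring on its thread, rad: 0 = bottomed out (hard stop), growing as it is unscrewed, anticlockwise from above (right-hand thread, 2.5 mm of height a turn). Turns stiffly (about 0.15 N m) and stays where it is left. Starts between 3.5 and 7 rad; does not come off (stops at 10)
- shade: the opal white glass dish shade, open side up, 236 mm across, fixed to the lamp. Origin: on the bench surface under the lamp's axis. Its inner floor is flat, 160 to 162 mm above the bench, out to 77 mm from the axis; from there the wall rises to the rim at 118 mm from the axis, 198 mm above the bench. Fragile
- vise: small grey bench vice under the shade, bolted down, holding the lamp's stem upright. Origin: on the bench surface under the lamp's axis; its screw and tommy bar point to its -x side, reaching 140 mm from the axis
- copper_bowl: bystander: loose copper bowl, 100 mm across, 40 mm tall, standing beside the lamp. Origin: centre of its underside
- candlestick: bystander: loose brass candlestick, 68 mm across the foot, 84 mm tall, standing beside the lamp. Origin: centre of its underside
- screwdriver: bystander: loose screwdriver, 180 mm long, lying on the bench beyond the lamp. Origin: at its middle, x axis from handle to tip

How it is judged (in metres and radians):
On the way, in this order (a step that is already met when the one before it is completed fails the run):
1. the ring is screwed down until it bottoms out (value of joint ring_thread below 0.08 rad), for 0.2 s.
2. the ring is backed off a quarter turn (90 degrees, give or take 20) and is held between the fingers (value of joint ring_thread between 1.22 and 1.92 rad and contact force between the fingers and shade_ring above 3 N and horizontal distance between the grasp point and ring_top below 0.015 m), for 0.3 s.
At the end, for the whole second after the job is handed in: After having been bottomed out (within 0.08 rad of the stop), the ring stands still a quarter turn (1.22 to 1.92 rad) off the stop, gripped by the fingers with more than 3 N, the TCP within 15 mm of the ring's axis (all of step 2 and velocity of joint ring_thread between -0.1 and 0.1 rad/s); the arm keeps its last pose, push and grip.
It fails at once if the robot pushes on the glass shade with more than 6 N (contact force between any of the fingers, the arm and shade above 6 N).
It fails at once if a bystander (bowl, candlestick, screwdriver) is shifted more than 30 mm (distance of any of copper_bowl, candlestick, screwdriver from where it was at the start of the episode above 0.03 m).
It also fails if it takes over 72 s, if anything falls off the work surface, if the arm or the gripper's body presses on something with over 40 N, if the wrist force passes 120 N, or if a joint passes its speed limit or range.

ROBOT

A 6-joint arm with a two-finger parallel gripper is mounted at the origin on the work surface. World frame = base frame: x ahead of the robot, y to its left, z up, the work surface at z = 0. Lengths are in mm, angles in rad, forces in N, time in s.
With the tool pointing down it reaches from about 275 to 825 mm from the base axis. Payload 5.2 kg.
Tool frame: the origin (TCP) lies between the finger pads, 19 mm behind the fingertips; this is the grasp point; z points along the fingers, y is the line along which they close (so a half turn about z gives the same grasp; the last joint's range is limited). The gripper opens to 93 mm and grips with 3 to 60 N. Pads are 15 mm wide; open, the fingers measure 128 mm over their backs; the gripper's body (75 mm by 188 mm) begins 65 mm behind the grasp point.
Start: joints at [0.922, 0.259, 1.535, -0, 1.348, -0.203], TCP at [237.129, 496.261, 237.453] pointing down, gripper open.
Joint ranges: [-3.14, 3.14], [-0.91, 2.08], [0.19, 2.58], [-1.22, 4.36], [0.22, 2.71], [-3.12, 3.12]. Speed limits (rad/s): [2.57, 2.57, 3.14, 3.14, 3.14, 3.14].

INTERFACE

Orientations are given as [roll, pitch, yaw] about the fixed x, y, z axes, in that order (R = Rz(yaw) Ry(pitch) Rx(roll)).
In Python, from bench import robot gives the robot as it stands. The module is installed in compiled form; this text tells all that it offers. Calls block until the motion is done:
- robot.move_ptp(position, orientation): joint-space move of the TCP to a pose.
- robot.move_linear(position, ori=None, speed=150, f_stop=None): straight line of the TCP; ori=None keeps the orientation; speed is the mean speed in mm/s. With f_stop (N) it stops when the force on the tool has changed by that much, and returns True; else False.
- robot.move_j(angles): joint-space move.
- robot.move_gripper(opening): opening from 0.0 (shut) to 1.0 (fully open); the grip force is fixed at half the most; returns when the fingers have stopped.
- robot.sleep(seconds).
- robot.inverse_kinematics(position, orientation): joint angles nearest the present ones, or None.
- robot.get_image(name): name is "scene" or "top" or "wrist"; returns a dict with "img" (480x640x3 uint8, blue, green, red), "fovy" (degrees; the focal length in pixels is half the picture's height over the tangent of half this angle, whatever the lens; pixels are square), "cx", "cy" (the principal point, pixels), "eye" and "orientation" of the camera in the world. Camera axes: x right, y down, z forward; pixel columns grow to the right and rows downward; lengths in mm; the calibration is good to about 2 mm. The wrist camera is an equidistant fisheye: a pixel r from the principal point sees the ray r / f radians off the axis. A picture is of the moment at which its call begins. There is no depth.
A pose or a line that the arm cannot do raises robot.MotionError and nothing moves.
- robot.hand_in(): hands the job in; it is judged then, once.
Readings, each from a call of its own:
- robot.current_t(): time.
- robot.current_qpos(): joint angles.
- robot.current_joint_vel(): joint speeds.
- robot.current_joint_efforts(): joint torques, N m.
- robot.current_tcp_pos(): TCP position.
- robot.current_eef_rot(): TCP orientation.
- robot.current_contact_force(): force on the tool from outside, world axes, zero at the start.
- robot.current_ft_torque(): the same for the moment, N m.
- robot.current_gripper_width(): opening from 0.0 (shut) to 1.0 (fully open).
- robot.current_finger_force(): force on a finger pad.
Only numpy, scipy, OpenCV 4.12 (cv2) and the standard library are available. Lean on these libraries where they do the work, as an engineer would, in place of code of your own. Each camera call takes 0.05 s, during which the arm holds its last target. There are 200 camera calls.

## Working session

There is one attempt and no reset: what is moved stays moved. The work goes in short steps, each a Python script; the robot and the scene stay as the last script left them, time stands still between calls to the robot, and variables do not carry over. Pictures are saved under pics/ and viewed, at most 10 in all, crops included, and the job is handed in when it is done.

```bash
mkdir -p pics
python3 - <<'E'
from bench import robot
import cv2
for n in("scene","top","wrist"):
    d=robot.get_image(n); cv2.imwrite(f"pics/{n}0.png",d["img"]); print(n,d["fovy"],d["cx"],d["cy"],d["eye"],d["orientation"])
print(robot.current_tcp_pos(),robot.current_eef_rot(),robot.current_t())
E
```

```text
scene 51.1280605664835 316.75050857086933 238.68973503906633 [1433.38862511 -100.88896617  688.96691868] [-2.14938958 -0.02054912  1.38704055]
top 54.29531651592153 322.88101468529135 233.7336084931729 [ 374.55764131   35.29271928 1209.46639415] [-2.93847095 -0.00340327 -1.53948868]
wrist 65.70646984690485 324.45983588126535 238.00175999199524 [175.41384073 524.54905194 382.49687675] [2.88952204e+00 1.77028541e-03 1.12465617e+00]
[236.90503453 495.94339031 236.82379046] [-3.14022629e+00 -2.46158608e-04  2.69579834e+00] 0.15
```

View pics/top0.png

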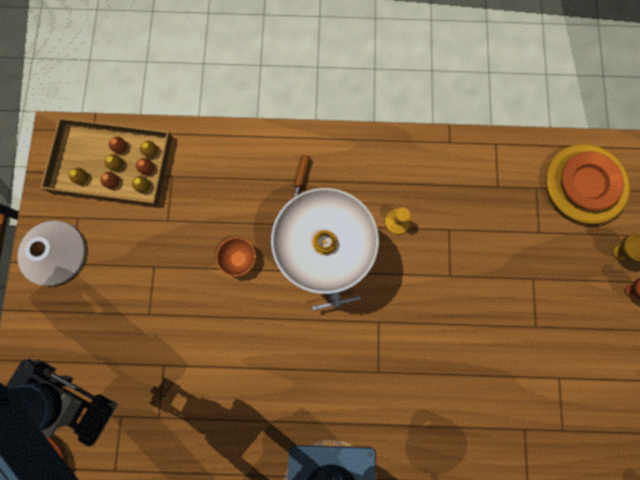

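View pics/scene0.png

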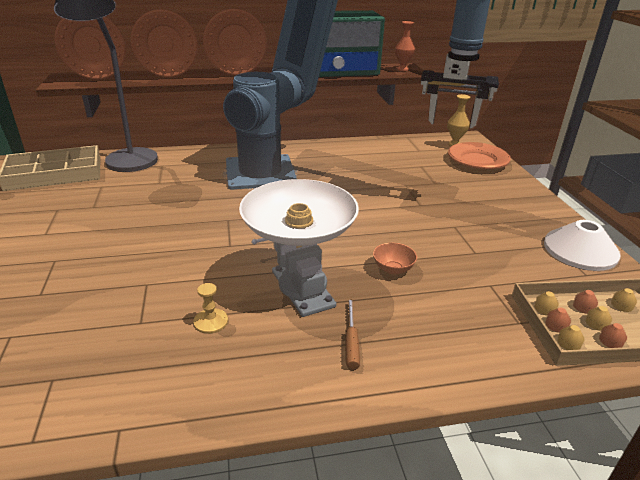

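```bash
cat > h.py <<'E'
from bench import robot
import numpy as np, cv2
from scipy.spatial.transform import Rotation as R
def ray(d,u,v,fish=False):
    f=240/np.tan(np.radians(d["fovy"])/2); p=np.array([u-d["cx"],v-d["cy"]])/f
    if fish:
        r=np.hypot(*p); c=np.r_[p/r*np.sin(r),np.cos(r)]
    else: c=np.r_[p,1]
    return R.from_euler("xyz",d["orientation"]).apply(c)
def at(d,u,v,z,fish=False):
    r=ray(d,u,v,fish); return d["eye"]+r*(z-d["eye"][2])/r[2]
def pix(d,P,fish=False):
    f=240/np.tan(np.radians(d["fovy"])/2)
    c=R.from_euler("xyz",d["orientation"]).inv().apply(np.array(P)-d["eye"])
    k=np.arctan2(np.hypot(*c[:2]),c[2])/np.hypot(*c[:2]) if fish else 1/c[2]
    return c[:2]*k*f+[d["cx"],d["cy"]]
def crop(img,c,h,s,name):
    u,v=map(int,c); cv2.imwrite(name,cv2.resize(img[v-h:v+h,u-h:u+h],None,fx=s,fy=s,interpolation=cv2.INTER_CUBIC))
E
python3 - <<'E'
from h import *
d=robot.get_image("top"); img=d["img"]
# rim: fit ellipse to low-saturation bright blob
hsv=cv2.cvtColor(img,cv2.COLOR_BGR2HSV); m=((hsv[...,1]<60)&(hsv[...,2]>90)).astype(np.uint8)
m[:180]=0;m[300:]=0;m[:,:265]=0;m[:,390:]=0
c=max(cv2.findContours(m,0,1)[0],key=cv2.contourArea); h=cv2.convexHull(c)
e=cv2.fitEllipse(h); print(e,"rim centre",at(d,*e[0],198), "ring px 324,242 ->",at(d,324,242,185))
print("diam",np.linalg.norm(at(d,e[0][0]-e[1][0]/2,e[0][1],198)-at(d,e[0][0]+e[1][0]/2,e[0][1],198)))
for n,u,v,z in(("bowl",237,257,30),("candle",398,221,40)): print(n,at(d,u,v,z))
crop(img,(325,242),60,5,"pics/topc.png")
print(robot.current_tcp_pos())
E
```

```text
((323.9576721191406, 239.6849822998047), (105.60003662109375, 110.44889068603516), 141.5386199951172) rim centre [569.59856917  35.58642737 198.        ] ring px 324,242 -> [566.86152567  35.33411411 185.        ]
diam 232.39649223798534
bowl [550.06367454 255.46904163  30.        ]
candle [ 654.9582015  -152.82768315   40.        ]
[236.93971409 496.01118106 236.95024487]
```

View pics/topc.png

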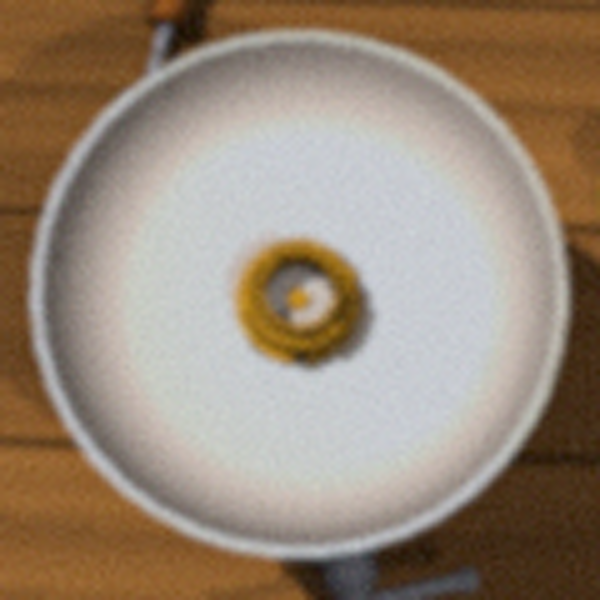

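```bash
cat >> h.py <<'E'
def yaw(q6,c): return np.arctan2(c[1],c[0])-q6+np.pi/2
def goto(c,z,q6,ref=None):
    q=np.array(robot.inverse_kinematics([c[0],c[1],z],[np.pi,0,yaw(q6,c)]))
    if abs(q[5]-q6)>.1: q[5]=q6
    robot.move_j(q); return q
E
python3 - <<'E'
from h import *
p=robot.current_tcp_pos(); robot.move_linear([p[0],p[1],320])
c=(567,34.5)
print(goto(c,300,-2.95)); robot.sleep(.3)
print(robot.current_tcp_pos(),robot.current_eef_rot(),robot.current_qpos(),robot.current_t())
d=robot.get_image("wrist"); cv2.imwrite("pics/w1.png",d["img"]); print(d["eye"],d["orientation"],[pix(d,[567,34.5,z],True) for z in(164,184,194)])
u=pix(d,[567,34.5,180],True); np.save("w1.npy",d,allow_pickle=True)
E
```

```text
Traceback (most recent call last):
  File "h.py", line 22, in goto
    if abs(q[5]-q6)>.1: q[5]=q6
           ~^^^
IndexError: too many indices for array: array is 0-dimensional, but 1 were indexed
```

```bash
cat >> h.py <<'E'
def goto(c,z,q6):
    for k in (robot.current_qpos()[5],-.2,0,.5,-1,1):
        q=robot.inverse_kinematics([c[0],c[1],z],[np.pi,0,yaw(k,c)])
        if q is not None: break
    q=np.array(q); q[5]=q6
    robot.move_j(q); return q
E
python3 - <<'E'
from h import *
c=(567,34.5)
print(goto(c,300,-2.95)); robot.sleep(.3)
print(robot.current_tcp_pos(),robot.current_eef_rot(),robot.current_qpos(),robot.current_t())
d=robot.get_image("wrist"); cv2.imwrite("pics/w1.png",d["img"]); print(d["eye"],d["orientation"],[pix(d,[567,34.5,z],True) for z in(164,184,194)])
np.save("w1.npy",d,allow_pickle=True)
E
```

```text
[-0.13554059  0.25845961  1.3834104   0.          1.49972265 -2.95      ]
[566.96600392  34.85111685 300.05833256] [-3.14148641e+00  2.71709832e-05 -1.89742810e+00] [-1.34928362e-01  2.58342725e-01  1.38342654e+00  6.44631113e-06
  1.49971392e+00 -2.94988970e+00] 3.5333
[545.40195171 -31.56400509 445.82284799] [2.88962754e+00 3.45569155e-04 2.81463711e+00] [array([325.56188457, 234.21907786]), array([325.63121869, 240.78935144]), array([325.6696337 , 244.43939744])]
```

View pics/w1.png

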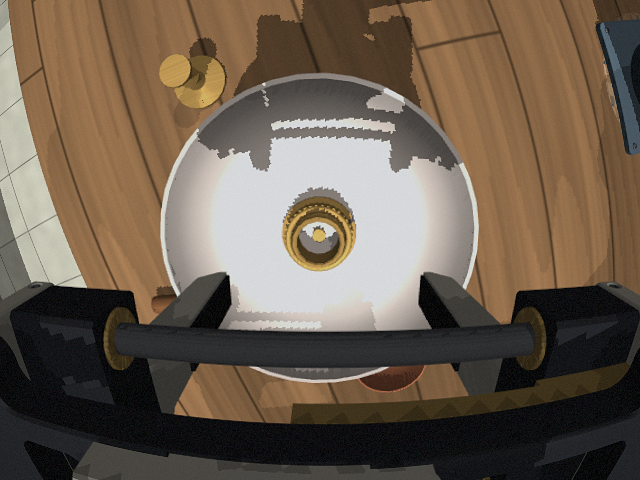

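Run:
```python
from h import *
d=np.load("w1.npy",allow_pickle=True).item()
crop(d["img"],(320,235),50,6,"pics/w1c.png")
```

```text
(no output)
```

View pics/w1c.png

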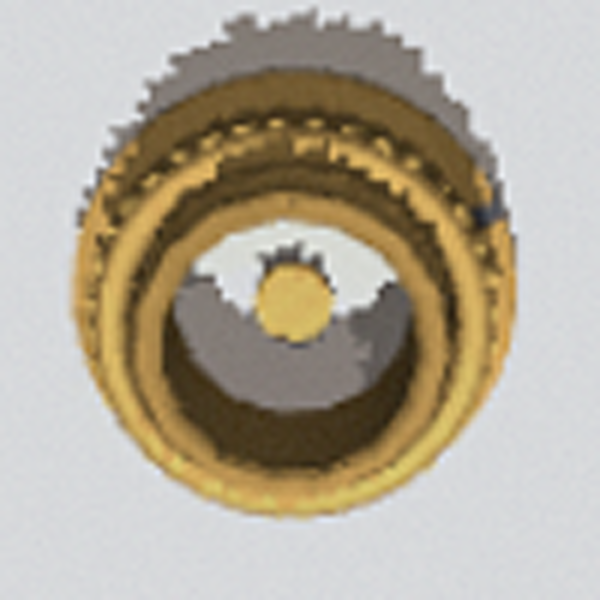

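Run:
```python
from h import *
d=np.load("w1.npy",allow_pickle=True).item()
a=at(d,318.3,241.8,194,1);b=at(d,319.2,233.5,165.5,1);g=at(d,351.7,220.3,166,1);print(a,b,g,np.degrees(np.arctan2(*(g-b)[1::-1])))
c=(a+b)[:2]/2; print("axis",c)
# second view from the opposite side, centred
goto(c,300,0.3); robot.sleep(.3)
d=robot.get_image("wrist"); np.save("w2.npy",d,allow_pickle=True)
u=pix(d,[*c,180],True); print(pix(d,[*c,194],True),pix(d,[*c,165.5],True),[int(x) for x in u]); crop(d["img"],u,50,6,"pics/w2c.png")
```

```text
[571.28149264  31.02043108 194.        ] [571.37925466  32.01720463 165.5       ] [544.24506757  30.03094336 166.        ] -175.81333441162758
axis [571.33037365  31.51881785]
[322.96791182 242.24643682] [323.10116212 232.67085476] [323, 237]
```

View pics/w2c.png

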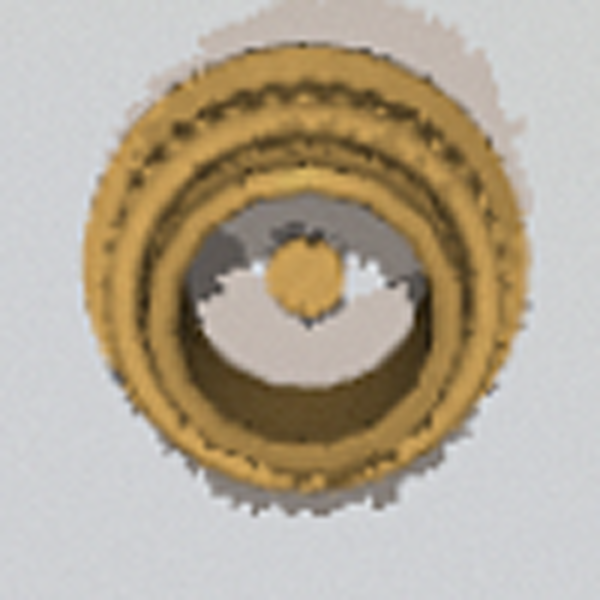

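Run:
```python
from h import *
d=np.load("w2.npy",allow_pickle=True).item()
a=at(d,324.2,239.6,194,1);b=at(d,324.1,231.6,165.5,1); print(a,b)
c=((a+b)[:2]/2+[571.33,31.52])/2; print("axis",c); np.save("c.npy",c)
goto(c,300,-2.95)
f=lambda:print(np.round(robot.current_tcp_pos(),2),np.round(robot.current_contact_force(),1),np.round(robot.current_ft_torque(),3),round(robot.current_gripper_width(),3),np.round(robot.current_finger_force(),1),robot.current_t())
f()
print(robot.move_linear([c[0],c[1],188],speed=80,f_stop=4)); f()
robot.move_gripper(0); robot.sleep(.3); f()
d=robot.get_image("wrist"); np.save("w3.npy",d,allow_pickle=True); cv2.imwrite("pics/w3.png",d["img"])
```

```text
[572.93059039  32.88732411 194.        ] [572.39570927  31.96160384 165.5       ]
axis [571.99657491  31.97223199]
[571.99  32.   299.98] [ 0.2  0.5 -0.1] [0.118 0.072 0.021] 1.004 0.0 9.4
False
[572.36  31.92 188.59] [-0.5  0.1 -0.1] [ 0.059  0.062 -0.027] 1.0 0.0 10.95
[571.11  32.29 187.89] [-5.3  2.4  4.2] [0.378 0.993 0.02 ] 0.527 30.0 12.0167
```

View pics/w3.png

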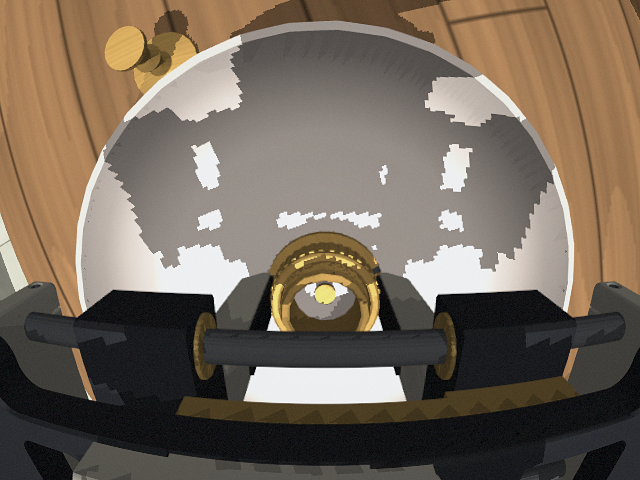

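```bash
cat >> h.py <<'E'
def turn(c,z,a,b,step,lim=9):
    n=int(np.ceil(abs(b-a)/step)); 
    for k in range(1,n+1):
        q6=a+(b-a)*k/n
        goto(c,z-(q6-a)*2.5/2/np.pi,q6)
        M=robot.current_ft_torque(); F=robot.current_contact_force()
        print(round(q6,2),round(robot.current_qpos()[5],3),"M",np.round(M,2),"F",np.round(F,1),round(robot.current_tcp_pos()[2],2),round(robot.current_t(),2))
        if abs(M[2])>lim: break
    return q6
E
python3 - <<'E'
from h import *
c=np.load("c.npy")
turn(c,188,-2.95,-0.2,.3,.4)
E
```

```text
-2.68 -2.674 M [ 0.44  1.13 -0.13] F [-6.2  2.8  4.1] 187.75 12.43
-2.4 -2.399 M [ 0.56  1.19 -0.18] F [-5.7  3.1  3.6] 187.65 12.8
-2.12 -2.124 M [ 0.67  1.23 -0.08] F [-6.6  3.7  3.5] 187.48 13.17
-1.85 -1.849 M [ 0.8   1.24 -0.19] F [-7.7  3.4  4.3] 187.39 13.53
-1.58 -1.574 M [ 0.84  1.19 -0.17] F [-7.1  5.8  5. ] 187.3 13.9
-1.3 -1.299 M [ 1.04  1.16 -0.13] F [-6.9  6.3  3.7] 187.18 14.27
-1.03 -1.024 M [ 1.15  1.06 -0.15] F [-6.2  6.2  4.8] 187.05 14.63
-0.75 -0.749 M [ 1.25  0.96 -0.1 ] F [-4.8  7.5  3.5] 186.99 15.0
-0.48 -0.474 M [ 1.37  0.92 -0.18] F [-5.5  7.2  3.1] 186.9 15.37
-0.2 -0.199 M [ 1.34  0.83 -0.15] F [-3.3  7.3  2.7] 186.8 15.73
```

Run:
```python
from h import *
c=np.load("c.npy")
turn(c,188-2.75*2.5/2/np.pi,-.2,3.05,.22,.35)
```

```text
0.02 0.017 M [ 1.35  0.63 -0.2 ] F [-2.7  8.3  2.7] 186.73 16.06
0.23 0.234 M [ 1.34  0.58 -0.19] F [-3.4  7.7  1.6] 186.67 16.38
0.45 0.451 M [ 1.29  0.52 -0.14] F [-1.7  7.3  1.3] 186.59 16.71
0.67 0.667 M [ 1.28  0.42 -0.16] F [-1.4  6.5  0.6] 186.53 17.03
0.88 0.884 M [ 1.18  0.35 -0.19] F [-1.1  6.2  0.9] 186.44 17.36
1.1 1.101 M [ 1.04  0.34 -0.17] F [-0.8  6.2  0.7] 186.35 17.68
1.32 1.317 M [ 1.    0.24 -0.09] F [-1.5  5.2  1. ] 186.29 18.01
1.53 1.53 M [ 1.06  0.18 -0.11] F [0.6 6.  0.4] 186.19 18.33
1.75 1.743 M [ 1.03  0.18 -0.13] F [0.8 5.  0.2] 186.13 18.66
1.97 1.958 M [ 1.02  0.18 -0.15] F [0.4 5.  0.5] 186.02 18.98
2.18 2.173 M [ 1.02  0.25 -0.15] F [-0.1  5.9 -0.1] 185.93 19.31
2.4 2.389 M [ 1.02  0.27 -0.13] F [-0.2  5.1  0.2] 185.85 19.63
2.62 2.604 M [ 0.98  0.36 -0.13] F [-1.1  4.   0.3] 185.78 19.96
2.83 2.821 M [ 0.95  0.5  -0.16] F [-1.8  4.7  1.3] 185.65 20.28
3.05 3.038 M [ 0.91  0.6  -0.16] F [-4.   4.8  1.9] 185.53 20.61
```

Run:
```python
from h import *
c=np.load("c.npy")
robot.move_gripper(1.0)
robot.move_linear([*c,300],speed=120)
goto(c,300,-2.95); robot.sleep(.3); print(robot.current_t(), robot.current_ft_torque())
d=robot.get_image("wrist"); np.save("w4.npy",d,allow_pickle=True)
u=pix(d,[*c,180],True); print([int(x) for x in u]); crop(d["img"],u,50,6,"pics/w4c.png")
```

```text
27.8 [0.09995207 0.12926291 0.00090604]
[325, 239]
```

View pics/w4c.png

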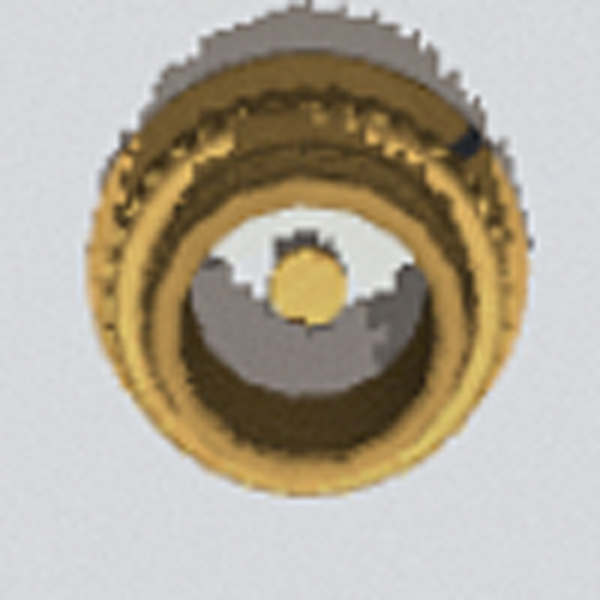

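Run:
```python
from h import *
c=np.load("c.npy")
goto(c,250,-.5)
print(robot.move_linear([*c,186],speed=80,f_stop=4))
robot.move_gripper(0); robot.sleep(.2); print(robot.current_finger_force(),robot.current_gripper_width(),robot.current_ft_torque())
turn(c,186,-.5,.9,.1,.35)
print(robot.current_gripper_width(),robot.current_joint_efforts()[5])
```

```text
False
30.000162720680237 0.5318565479069095 [-0.08786601  0.11092338  0.0147439 ]
-0.4 -0.402 M [-0.14  0.23 -0.08] F [-1.3  0.3  1.1] 185.95 32.12
-0.3 -0.305 M [-0.58  0.49  0.32] F [-2.4 -2.2  1.8] 185.96 32.37
-0.2 -0.205 M [-0.01  0.75  0.01] F [-4.2 -0.7  4.5] 185.94 32.62
-0.1 -0.105 M [ 0.23  1.08 -0.07] F [-5.2  1.7  4.6] 185.9 32.87
0.0 -0.005 M [-0.79  1.29  0.37] F [-6.9 -3.8  4.9] 185.9 33.12
0.5258247551196351 0.6169437803328037
```

Run:
```python
from h import *
c=np.load("c.npy")
for k in range(1,8):
    goto(c,185.8,.0+.1*k)
    o=[]
    for i in range(3): robot.sleep(.04); o.append((round(robot.current_ft_torque()[2],2),round(robot.current_joint_efforts()[5],2)))
    print(k,round(robot.current_qpos()[5],3),o,np.round(robot.current_contact_force(),1),round(robot.current_gripper_width(),3))
print(robot.current_t())
d=robot.get_image("wrist"); np.save("w5.npy",d,allow_pickle=True)
crop(d["img"],(325,290),70,5,"pics/w5c.png")
```

```text
1 0.095 [(np.float64(-0.17), np.float64(-0.08)), (np.float64(-0.16), np.float64(-0.12)), (np.float64(-0.15), np.float64(-0.13))] [-5.6 -0.9  4.6] 0.529
2 0.194 [(np.float64(0.88), np.float64(0.88)), (np.float64(0.87), np.float64(0.84)), (np.float64(0.81), np.float64(0.83))] [-8.6 -4.   6.5] 0.529
3 0.294 [(np.float64(0.55), np.float64(0.64)), (np.float64(0.62), np.float64(0.59)), (np.float64(0.59), np.float64(0.58))] [-8.6 -3.7  5.7] 0.529
4 0.394 [(np.float64(0.82), np.float64(0.83)), (np.float64(0.81), np.float64(0.79)), (np.float64(0.76), np.float64(0.77))] [-6.6  0.7  5.1] 0.531
5 0.494 [(np.float64(0.59), np.float64(0.66)), (np.float64(0.58), np.float64(0.62)), (np.float64(0.59), np.float64(0.61))] [-5.4  2.8  4.6] 0.534
6 0.594 [(np.float64(0.52), np.float64(0.54)), (np.float64(0.5), np.float64(0.5)), (np.float64(0.51), np.float64(0.49))] [-4.8  3.   3.5] 0.53
7 0.695 [(np.float64(0.31), np.float64(0.37)), (np.float64(0.28), np.float64(0.32)), (np.float64(0.31), np.float64(0.31))] [-3.1  4.6  3.1] 0.528
35.7417
```

View pics/w5c.png

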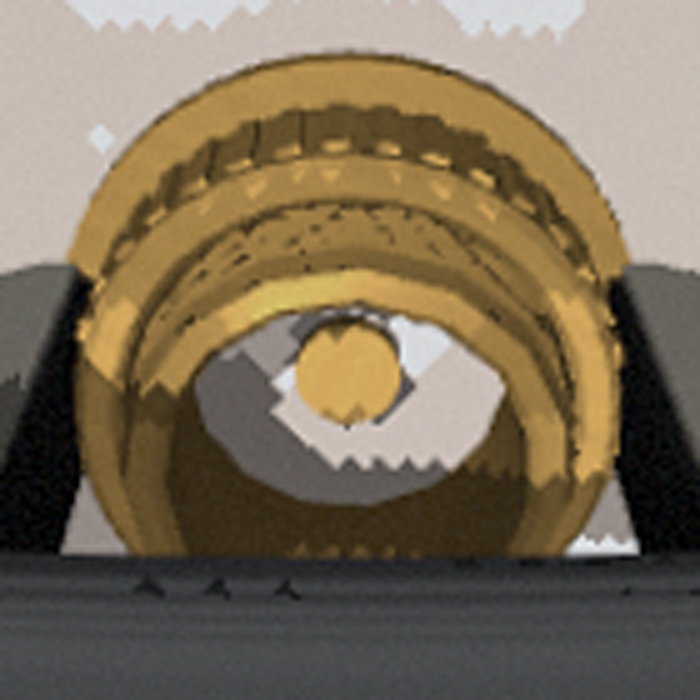

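Run:
```python
from h import *
c=np.load("c.npy"); ims=[]
def shot():
    d=robot.get_image("wrist"); ims.append(cv2.resize(d["img"][200:360,235:415],None,fx=2.2,fy=2.2,interpolation=cv2.INTER_CUBIC))
robot.move_gripper(1.0)
goto(c,185.6,-1.38); robot.move_gripper(0); robot.sleep(.2); shot()
print(robot.current_qpos()[5],robot.current_ft_torque()[2])
turn(c,185.6,-1.38,-2.95,.3)
robot.sleep(.3); shot()
print(robot.current_qpos()[5],robot.current_finger_force(),robot.current_tcp_pos(),robot.current_contact_force(),robot.current_t())
cv2.imwrite("pics/fin.png",np.hstack(ims))
```

```text
-1.3799458793174904 0.0056292353038940035
-1.64 -1.642 M [ 0.96 -0.37  0.17] F [3. 6. 0.] 185.8 39.84
-1.9 -1.904 M [ 1.22 -0.36  0.16] F [ 1.3  6.1 -0. ] 185.93 40.2
-2.17 -2.166 M [ 1.35 -0.28  0.16] F [0.8 7.8 0. ] 186.02 40.56
-2.43 -2.427 M [ 1.49 -0.29  0.15] F [1.1 8.3 0.8] 186.11 40.92
-2.69 -2.689 M [ 1.6  -0.14  0.12] F [0.8 8.3 1. ] 186.19 41.27
-2.95 -2.951 M [ 1.63 -0.04  0.17] F [0.5 7.7 0.9] 186.3 41.63
-2.9502186157153614 29.99729633331299 [571.74056346  34.09852984 186.29297214] [0.12289106 8.69042364 1.72256189] 41.9833
```

View pics/fin.png

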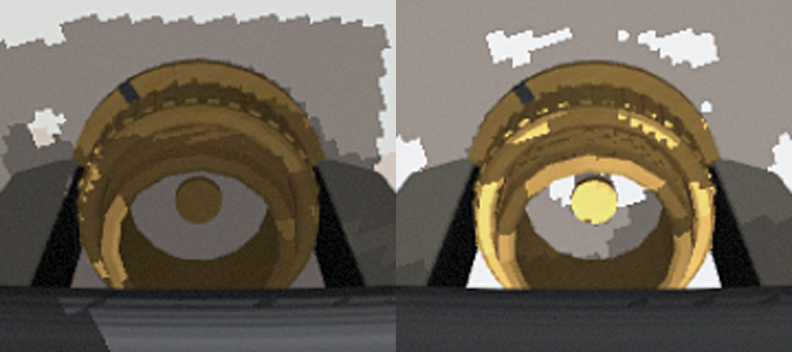

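The grub mark is at (127,92) in the left picture and (523,93), i.e. (127,93), in the right one. It stayed put relative to the gripper, so the ring turned the full quarter turn without slipping.

```bash
python3 -c "
from bench import robot
print(robot.hand_in())"
```

```text
the job is handed in; nothing more can be done
None
```

I screwed the ring down to its stop, backed it off a quarter turn (1.57 rad), and handed the job in with the fingers still holding it at about 30 N; the hand-in call returned no verdict.

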